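# Hold the sample lockbox unlocked with its key

### The job

Take the red-headed key out of its wooden stand, push it fully down into the lock on top of the blue-lidded sample box (work it past the sticky pins, with a little wiggle if it catches), then turn it clockwise, as seen from above, a quarter turn until it stops. The lock springs back, so finish while still gripping the key and holding it turned with the key fully in, so that a colleague can open the box; do not push the two loose cupping bowls or the brew timer about.

Things in the scene. Friction and masses are not known exactly. Their poses are not given: they have to be found in the camera images.
- key: loose key, 74 mm, 40 g, upright in the stand. Origin: tip of the blade; z up from tip to head, x along the width, y through the thickness. Blade 12 (x) by 5 mm (y), edges and tip rounded, z 0 to 31 mm; shank to 42; red plastic head 30 (x) by 10 mm (y), z 42 to 74: grip it across the 10 mm. Same both ways round (half turn about z).
- key_stand: fixed wooden block 66 x 56 x 30 mm with a slot 20 mm deep in its top, in which the key stands loosely, its tip 10 mm above the table. Origin: centre of the underside; the slot is long in its x.
- lockbox: sample box, fixed, 173 x 133 mm, 55 mm high, dark steel, blue lid; a round steel boss 52 mm across on mid-lid rises to 90 mm above the table and holds the brass lock plug. A small brass bolt on its -x side draws in as the lock turns. Origin: centre of the underside, z up, also the lock's axis.
- keyway (a point): centre of the keyway's mouth at the plug's top face, 90 mm above the table; turns with the plug. z up, x along the keyway's long side. Keyway 14 x 6.6 mm, 30 mm deep, mouth bevelled 3 mm. Two sticky spring pins, 10 and 18 mm down at its narrow ends, yield to the blade's rounded tip: 8 to 18 N down passes them, less if rocked 1 mm along x. Home is the floor, 30 mm down.
- lock (a joint): turn of the lock plug, rad: 0 at rest, grows clockwise seen from above, hard stop at 1.4. A spring drives it back to 0 (0.03 N m at 0, 0.1 N m at 1.4). Play in the keyway: the key must turn 0.15 to 0.3 rad farther than the plug.
- bowl_far: loose white cupping bowl, black inside, 92 mm across and 60 mm high; bystander. Origin: centre of the underside.
- bowl_side: loose white cupping bowl of coffee, 92 mm across and 60 mm high; bystander. Origin: centre of the underside.
- brew_timer: loose white brew timer 64 x 68 x 17 mm; bystander. Origin: centre of the underside.
There are look-alikes about, which are no part of the job. What is shaped like the lockbox but green is not meant.

How it is judged:
By the outcome, as a careful person would: the job done as asked, in the order asked, and still so for the second after the job is handed in, while the arm keeps its last pose, push and grip.
It also fails if it takes over 51 s, if anything falls off the work surface, if the arm or the gripper's body presses on something with over 40 N, if the wrist force passes 120 N, or if a joint passes its speed limit or range.

### The arm

A 7-joint arm with a two-finger parallel gripper is mounted at the origin on a cart in front of the work surface, level with it; the furniture and walls round the work are solid. World frame = base frame: x ahead of the robot, y to its left, z up, the work surface at z = 0. Lengths are in m, angles in rad, forces in N, time in s.
With the tool pointing down it reaches from about 0.425 to 0.95 m from the base axis. Payload 4.7 kg.
Tool frame: the origin (TCP) lies midway between the tips of the shut fingers; the grasp point (between the pads) lies env.grasp_offset behind it (env.grasp_offset is the distance from the TCP to the grasp point, in m); z points along the fingers, y is the line along which they close (so a half turn about z gives the same grasp; the last joint's range is limited). The gripper opens to 87 mm and grips with 3 to 60 N. Pads are 19 mm wide; open, the fingers measure 117 mm over their backs; the gripper's body (75 mm by 190 mm) begins 51 mm behind the grasp point.
Start: joints at [-1.222, 0.469, -0.049, 1.532, 0.024, 1.141, -0.082], TCP at [0.249, 0.627, 0.223] pointing down, gripper open.
Joint ranges: [-2.59, 2.59], [-0.33, 1.99], [-1.39, 1.29], [0.1, 2.45], [-1.04, 4.18], [0.21, 1.99], [-2.66, 2.66]. Speed limits (rad/s): [2.57, 2.57, 3.14, 3.14, 3.14, 3.14, 3.14].

### API

Orientations are given as [roll, pitch, yaw] about the fixed x, y, z axes, in that order (R = Rz(yaw) Ry(pitch) Rx(roll)).
In Python, from cell import env gives the robot as it stands. The module is installed in compiled form; this text tells all that it offers.
- The arm moves only by the shell command python3 -m inch 'ROWS' [OPENING]. ROWS is JSON, a list of rows, each a list of 6 numbers: the shift along the tool's x, y, z in units of 0.5 m (1.0 is 0.5 m), then the turn, a rotation vector about the tool's x, y, z in units of 360 degrees (1.0 is 360 degrees). In form: [[tx, ty, tz, ax, ay, az], ...]. A call has 1 to 10 rows; each row is the pose to reach, as a shift and turn from the pose commanded when the call began, along the tool's axes at that moment, turning the shorter way round; what a row does not reach only later rows make up. A row lasts 1/8 s, in which the tool goes at most 62.5 mm and 10.7 degrees, less where a joint would pass 70% of its speed; a pose out of reach is approached as far as the arm can. A call with a number of a shift or a turn outside -1 to 1 is refused whole. A call with a gripper value outside its range is refused whole. OPENING is the opening, from 0 (shut) to 1 (fully open), set as the call begins (- or left out, the last holds). The fingers move at their own pace and stop on an object; the grip force is fixed at half the most. Time passes only in rows, so rows that repeat a pose let the fingers close. It gives the time, the measured TCP pose, the force, the opening and the grip force at its end, in the units of the state.
- env.state(): the state, without advancing time (a new reading comes with each control period).
- env.get_image(name): name is "side" or "top" or "wrist"; returns the picture (480x640x3 uint8, red, green, blue); there is no depth.
- env.camera_model(name): a dict with "camera_matrix" (3x3 intrinsics, pixels), "R" (3x3) and "t" (3): a world point X has camera coordinates R X + t. Camera axes: x right, y down, z forward; pixel columns grow to the right and rows downward; lengths in m; the calibration is good to about 2 mm. A picture is of the moment at which its call begins: read the wrist's pose just before it. camera_model takes no time and is no camera call; for the wrist camera it gives the pose at the moment of the call.
- env.job_done(): hands the job in; it is judged then, once.
Trained networks look in the newest picture that a camera, given by its name, has taken for a name from the list of things; names that differ only in an ending like _2 or _b are one class to them, and where a whole thing is asked for, a point or a joint stands for the part that bears it (a point fixed in the world has none). Each returns a list of dicts, best first, with "score" (0 to 1); they miss things now and then, are a little off and sometimes report something else, mostly with a low value. They report only what shows in the picture. A call takes as long as a camera call. They do not tell look-alikes from the thing itself.
- env.outline_of(camera, thing): "pixels" (480x640 bool, what is visible of it) and "pixel" ([column, row] in pixels, amid what is visible of it).
The state is a dict: "time_s": time; "joint_pos": joint angles; "qd": joint speeds; "joint_torque": joint torques, N m; "tcp_pos": TCP position; "eef_rot": TCP orientation; "wrist_force": force on the tool from outside, world axes, zero at the start; "moment": the same for the moment, N m; "grip_width": finger opening in m; "grip_force": force on a finger pad.
Only numpy, scipy, OpenCV 4.12 (cv2) and the standard library are available. Lean on these libraries where they do the work, as an engineer would, in place of code of your own. Each camera call takes 0.05 s, during which the arm holds its last target. There are 200 camera calls.

## Working session

There is one attempt and no reset: what is moved stays moved. The work goes in short steps, Python scripts to look and compute and a shell command to move; the robot and the scene stay as the last step left them, time stands still between calls to the robot, and variables do not carry over. Pictures are saved under pics/ and viewed, at most 10 in all, crops included, and the job is handed in when it is done.

```bash
mkdir -p pics; python3 - <<'E'
from cell import env
import cv2
s=env.state();print(s['time_s'],s['tcp_pos'],s['eef_rot'],env.grasp_offset,s['grip_width'])
for c in ['side','top']:
    im=env.get_image(c);cv2.imwrite(f'pics/{c}0.png',im[...,::-1])
    m=env.camera_model(c);print(c,m)
    for t in ['key','key_stand','lockbox','keyway','bowl_far','bowl_side','brew_timer']:
        print(t,[(round(d['score'],2),[round(float(x)) for x in d['pixel']],int(d['pixels'].sum())) for d in env.outline_of(c,t)])
print(env.state()['time_s'])
E
```

```text
0.0 [0.24875335 0.62685684 0.22147473] [-3.13966438e+00  7.31864869e-05  2.76385510e+00] 0.0187 0.08685581205131392
side {'camera_matrix': array([[449.49682957,   0.        , 322.18969631],
       [  0.        , 449.49682957, 234.90595596],
       [  0.        ,   0.        ,   1.        ]]), 'R': array([[ 0.981942  , -0.18870626,  0.01341073],
       [-0.06474647, -0.40182538, -0.91342447],
       [ 0.17775769,  0.89606155, -0.40678729]]), 't': array([-0.61030568,  0.07080854,  0.89758258])}
key [(0.58, [250, 252], 323)]
key_stand [(0.8, [251, 278], 956)]
lockbox [(0.89, [360, 282], 6169), (0.72, [228, 349], 3749), (0.66, [263, 209], 2866)]
keyway [(0.5, [360, 253], 94)]
bowl_far [(0.91, [380, 231], 1129)]
bowl_side [(0.82, [228, 351], 3722)]
brew_timer [(0.74, [358, 360], 1601)]
top {'camera_matrix': array([[511.38395992,   0.        , 323.35900137],
       [  0.        , 511.38395992, 244.99102144],
       [  0.        ,   0.        ,   1.        ]]), 'R': array([[ 0.00866908, -0.99982516, -0.01656808],
       [-0.99383176, -0.00678286, -0.11069069],
       [ 0.11055896,  0.01742547, -0.9937168 ]]), 't': array([-0.09960019,  0.60252007,  1.06757401])}
key [(0.59, [342, 313], 78)]
key_stand [(0.65, [340, 313], 712)]
lockbox [(0.82, [376, 224], 5171), (0.8, [188, 292], 5703)]
keyway [(0.67, [378, 216], 178), (0.46, [179, 292], 186)]
bowl_far [(0.97, [286, 176], 1487)]
bowl_side [(0.63, [458, 335], 1662)]
brew_timer [(0.62, [458, 246], 936)]
0.8
```

View pics/side0.png

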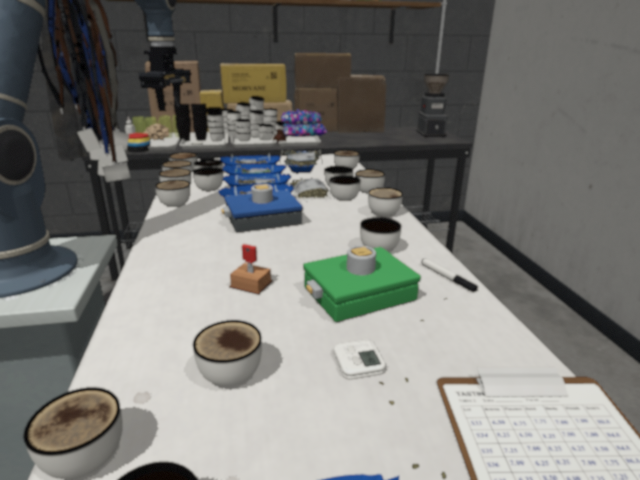

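View pics/top0.png

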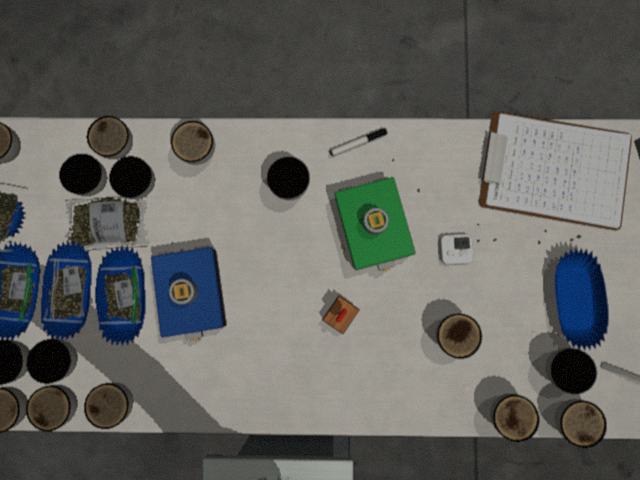

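The side view shows the red key at (250,252) in its stand (251,278). The blue-lidded box is at (263,209) and the green decoy at (360,282). In the top view the key is at (342,313), the blue box at (188,292) with its lock at (181,292), and green again at (376,224). The only red-headed key is the one in the stand. Look-alikes for the box are green at top (376,224) and the blue trays/bags at (580,300) and (120,295). I choose the blue box at (188,292).

```bash
cat > h.py <<'E'
from cell import env
import numpy as np, cv2
from scipy.spatial.transform import Rotation as R
def ray(c,px,z,m=None):
    m=m or env.camera_model(c)
    p=np.linalg.inv(m['camera_matrix'])@[px[0],px[1],1]
    d=m['R'].T@p; o=-m['R'].T@m['t']
    return o+d*(z-o[2])/d[2]
def proj(c,X,m=None):
    m=m or env.camera_model(c); p=m['camera_matrix']@(m['R']@np.array(X)+m['t']); return p[:2]/p[2]
def pose():
    s=env.state(); return np.array(s['tcp_pos']),R.from_euler('xyz',s['eef_rot'])
def rel(pos,yaw):
    """row to reach TCP pos, pointing down with yaw (mod pi), from now"""
    p,r=pose(); out=[]
    for k in (0,np.pi):
        q=R.from_euler('xyz',[np.pi,0,yaw+k]); v=(r.inv()*q).as_rotvec()/(2*np.pi)
        out.append(np.r_[r.inv().apply(np.array(pos)-p)/.5,v])
    return [np.round(o,4).tolist() for o in sorted(out,key=lambda o:np.linalg.norm(o[3:]))]
E
python3 - <<'E'
from h import *
t=cv2.imread('pics/top0.png');s=cv2.imread('pics/side0.png')
a=cv2.resize(t[270:350,140:240],(400,320),interpolation=2);b=cv2.resize(t[280:350,300:388],(400,318),interpolation=2)
c=cv2.resize(s[170:250,210:310],(400,320),interpolation=2);d=cv2.resize(s[230:300,210:298],(400,318),interpolation=2)
cv2.imwrite('pics/crop0.png',np.vstack([np.hstack([a,c]),np.hstack([b,d])[:280]]))
print('lock',ray('top',(181,292),.09),ray('side',(262,187),.09))
print('key',ray('top',(342,313),.084),ray('side',(250,246),.084),'stand',ray('top',(340,313),.02))
for n,p,z in [('far',(287,177),.06),('side',(459,335),.06),('green',(375,220),.09)]: print(n,ray('top',p,z))
E
```

```text
lock [0.49904018 0.19185261 0.09      ] [0.50376806 0.1870119  0.09      ]
key [ 0.45964874 -0.13467015  0.084     ] [ 0.45946058 -0.13915432  0.084     ] stand [ 0.45825943 -0.13164922  0.02      ]
far [ 0.74552222 -0.01662997  0.06      ]
side [ 0.41662372 -0.37488476  0.06      ]
green [ 0.6490626  -0.20116751  0.09      ]
```

View pics/crop0.png

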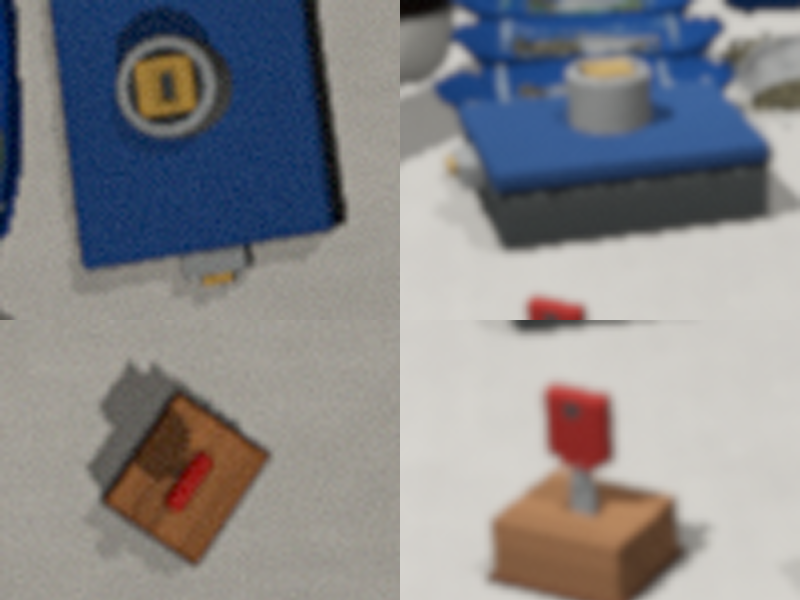

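The crop confirms the blue lid with brass bolt and keyway slot along roughly world x, and the red key in the wooden stand with its head at about -39° yaw. I'll look at the lock on the way to the key.

```bash
python3 - <<'E'
from h import *
m=env.camera_model('wrist');p,r=pose()
o=-m['R'].T@m['t'];print('cam in tool',r.inv().apply(o-p),'\n',(r.inv().as_matrix()@m['R'].T).round(3),m['camera_matrix'][0,0])
print(rel((.50,.19,.24),2.9)[0],rel((.46,-.136,.2),2.46)[0])
E
```

```text
cam in tool [ 0.07690339 -0.00109832 -0.1626792 ] 
 [[-0.001 -0.959 -0.283]
 [ 1.    -0.001 -0.   ]
 [-0.    -0.283  0.959]] 367.3255607603728
[-0.7894, -0.6279, -0.035, 0.0, -0.0, -0.0217] [-0.9555, -1.2634, 0.045, 0.0, -0.0, 0.0483]
```

```bash
python3 -m inch '[[-0.79,-0.63,-0.035,0,0,-0.022],[-0.79,-0.63,-0.035,0,0,-0.022],[-0.79,-0.63,-0.035,0,0,-0.022],[-0.79,-0.63,-0.035,0,0,-0.022],[-0.79,-0.63,-0.035,0,0,-0.022],[-0.79,-0.63,-0.035,0,0,-0.022],[-0.79,-0.63,-0.035,0,0,-0.022],[-0.79,-0.63,-0.035,0,0,-0.022],[-0.79,-0.63,-0.035,0,0,-0.022],[-0.79,-0.63,-0.035,0,0,-0.022]]' 1
python3 - <<'E'
from h import *
s=env.state();print(s['tcp_pos'],s['eef_rot'],s['joint_pos'])
m=env.camera_model('wrist');im=env.get_image('wrist');cv2.imwrite('pics/w1.png',im[...,::-1])
np.savez('w1',**m)
for t in ['keyway','lockbox']:
    for d in env.outline_of('wrist',t):
        px=d['pixel'];print(t,d['score'],px,ray('wrist',px,.09,m))
E
```

```text
time_s: 2.05
tcp_pos: [0.4999, 0.189, 0.2401]
eef_rot: [3.141, -0.0, 2.901]
wrist_force: [-0.7, 1.4, -0.6]
grip_width: 0.087
grip_force: 0.0
[0.49988451 0.18903708 0.24011215] [ 3.14093290e+00 -2.50488956e-04  2.90111567e+00] [-0.54560572  0.22108486  0.1251835   1.85195987 -0.03198197  1.07022882
  0.92222781]
keyway 0.72 [318.3, 227.4] [0.50209716 0.18777543 0.09      ]
lockbox 0.6 [318.2, 204.2] [0.48205469 0.19261602 0.09      ]
lockbox 0.16 [12.2, 244.6] [ 0.45223614 -0.08032329  0.09      ]
```

View pics/w1.png

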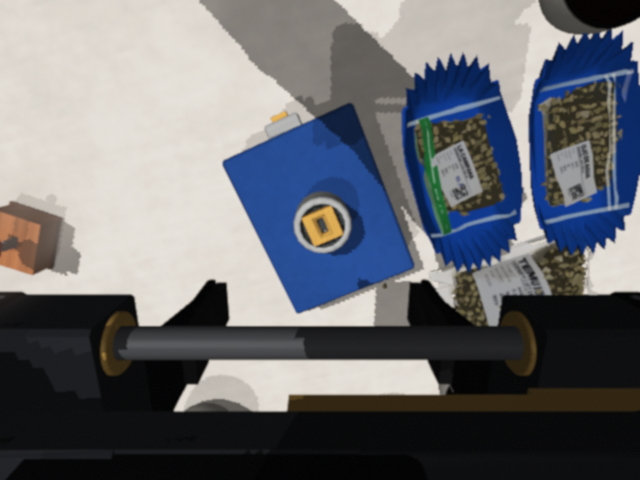

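```bash
python3 - <<'E'
from h import *
m=dict(np.load('w1.npz'));im=cv2.imread('pics/w1.png')
def warp(z,c,half,n):
    g=np.float32([[-1,-1],[1,-1],[1,1],[-1,1]])*half
    src=np.float32([proj('wrist',(c[0]+a,c[1]+b,z),m) for a,b in g])
    return cv2.warpPerspective(im,cv2.getPerspectiveTransform(src,np.float32([[0,0],[n,0],[n,n],[0,n]])),(n,n),flags=2)
c=(.50,.19)
w=warp(.055,c,.11,440)   # px: col=x world, row=y world, .5mm
hsv=cv2.cvtColor(w,cv2.COLOR_BGR2HSV)
b=cv2.inRange(hsv,(100,120,50),(125,255,255))
cs,_=cv2.findContours(b,cv2.RETR_EXTERNAL,2)
k=max([q for q in cs],key=lambda q:cv2.contourArea(q));
r=cv2.minAreaRect(k);print('lid',c[0]-.11+r[0][0]*5e-4,c[1]-.11+r[0][1]*5e-4,np.array(r[1])*.5,r[2])
w2=warp(.09,(.5,.19),.03,480)
y=cv2.inRange(cv2.cvtColor(w2,cv2.COLOR_BGR2HSV),(12,90,90),(35,255,255))
cs,_=cv2.findContours(y,cv2.RETR_EXTERNAL,2);k=max(cs,key=cv2.contourArea);r=cv2.minAreaRect(k)
print('plug',.47+r[0][0]*.06/480,.16+r[0][1]*.06/480,np.array(r[1])*.125,r[2])
cv2.imwrite('pics/plug.png',w2)
E
```

```text
lid 0.5009011688232422 0.1918794403076172 [170.20306396 129.83853149] 9.605203628540039
plug 0.5013994064331054 0.19126007080078125 [30.72223473 30.19816971] 9.8939208984375
```

View pics/plug.png

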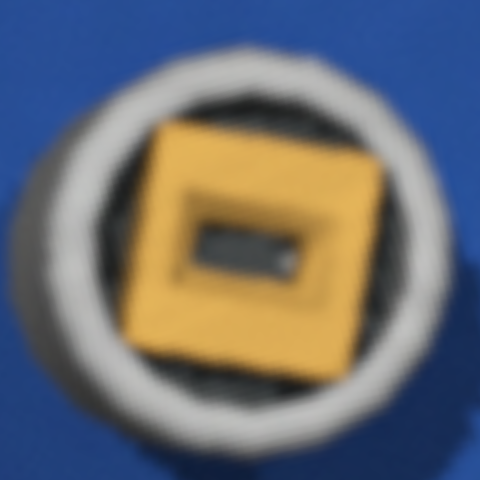

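The lock sits at about (0.501, 0.191) with the keyway yawed about +9.8°. Next, go above the key.

```bash
python3 - <<'E'
from h import *
print(rel((.46,-.136,.19),2.46))
E
```

```text
[[-0.0772, -0.6539, 0.0994, 0.0, -0.0001, 0.0709], [-0.0772, -0.6539, 0.0994, 0.0002, 0.0001, -0.4291]]
```

```bash
python3 -m inch '[[-0.077,-0.654,0.1,0,0,0.071],[-0.077,-0.654,0.1,0,0,0.071],[-0.077,-0.654,0.1,0,0,0.071],[-0.077,-0.654,0.1,0,0,0.071],[-0.077,-0.654,0.1,0,0,0.071],[-0.077,-0.654,0.1,0,0,0.071],[-0.077,-0.654,0.1,0,0,0.071],[-0.077,-0.654,0.1,0,0,0.071]]'
python3 - <<'E'
from h import *
m=env.camera_model('wrist');im=env.get_image('wrist');np.savez('w2',**m)
bgr=im[...,::-1].copy();cv2.imwrite('pics/w2.png',bgr)
for t in ['key','key_stand']:
    for d in env.outline_of('wrist',t):
        px=d['pixel'];print(t,d['score'],px,d['pixels'].sum(),ray('wrist',px,.084 if t=='key' else .03,m))
c=(.46,-.136);h=.05;n=500;ims=[]
for z in (.084,.03):
    g=np.float32([[-1,-1],[1,-1],[1,1],[-1,1]])*h
    src=np.float32([proj('wrist',(c[0]+a,c[1]+b,z),m) for a,b in g])
    ims.append(cv2.warpPerspective(bgr,cv2.getPerspectiveTransform(src,np.float32([[0,0],[n,0],[n,n],[0,n]])),(n,n),flags=2))
hsv=cv2.cvtColor(ims[0],cv2.COLOR_BGR2HSV);r=cv2.inRange(hsv,(0,170,60),(6,255,255))|cv2.inRange(hsv,(174,170,60),(180,255,255))
cs,_=cv2.findContours(r,cv2.RETR_EXTERNAL,2);k=max(cs,key=cv2.contourArea);q=cv2.minAreaRect(k)
print(c[0]-h+q[0][0]*2e-4,c[1]-h+q[0][1]*2e-4,np.array(q[1])*.2,q[2])
cv2.imwrite('pics/key2.png',np.hstack([cv2.resize(ims[0],(400,400)),cv2.resize(ims[1],(400,400))]))
E
```

```text
time_s: 3.2
tcp_pos: [0.4604, -0.1356, 0.1901]
eef_rot: [3.141, -0.0, 2.459]
wrist_force: [-0.4, 0.8, -0.3]
grip_width: 0.0873
grip_force: 0.0
key 0.78 [319.7, 229.8] 590 [ 0.45579614 -0.13100276  0.084     ]
key_stand 0.81 [315.6, 204.2] 3631 [ 0.44637107 -0.12762822  0.03      ]
0.4529136383056641 -0.13205806884765625 [ 9.98075485 33.17798157] 54.63753890991211
```

View pics/key2.png

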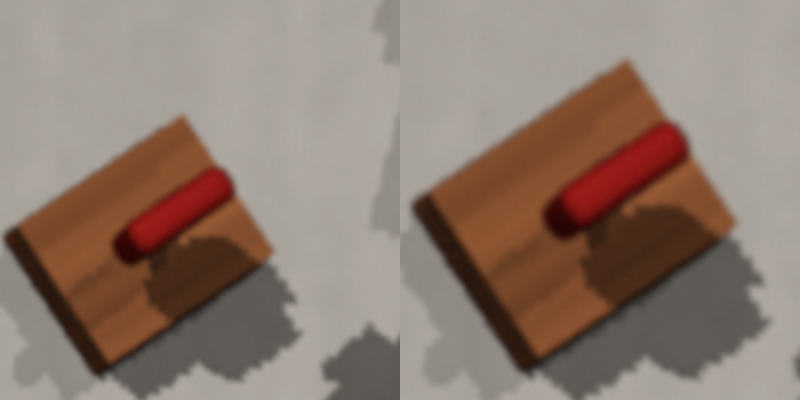

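The view shows the red head at about (182,210) in the left rectified image, giving the key at (0.4557, -0.1336), yaw about -35°, upright at the stand's centre.

```bash
python3 - <<'E'
from h import *
print(rel((.4557,-.1336,.0515),2.53)[0])
E
```

```text
[0.0102, -0.0022, 0.2773, 0.0001, -0.0, -0.0112]
```

```bash
python3 -m inch '[[0.01,-0.002,0.09,0,0,-0.011],[0.01,-0.002,0.18,0,0,-0.011],[0.01,-0.002,0.24,0,0,-0.011],[0.01,-0.002,0.277,0,0,-0.011],[0.01,-0.002,0.277,0,0,-0.011]]' && python3 -m inch '[[0,0,0,0,0,0],[0,0,0,0,0,0],[0,0,0,0,0,0],[0,0,0,0,0,0],[0,0,0,0,0,0],[0,0,0,0,0,0]]' 0
```

```text
time_s: 3.98
tcp_pos: [0.4545, -0.1343, 0.0505]
eef_rot: [-3.14, -0.003, 2.527]
wrist_force: [0.6, -0.5, 0.1]
grip_width: 0.0871
grip_force: 0.0
time_s: 4.72
tcp_pos: [0.4552, -0.1355, 0.0515]
eef_rot: [3.142, -0.0, 2.525]
wrist_force: [-0.9, -0.0, 0.1]
grip_width: 0.0353
grip_force: 0.0
```

```bash
python3 -m inch '[[0,0,0,0,0,0],[0,0,0,0,0,0],[0,0,0,0,0,0],[0,0,0,0,0,0],[0,0,0,0,0,0]]' 0
```

```text
time_s: 5.35
tcp_pos: [0.4557, -0.1348, 0.0515]
eef_rot: [3.141, 0.0, 2.526]
wrist_force: [1.9, 2.5, -1.7]
grip_width: 0.0097
grip_force: 30.0
```

```bash
python3 -m inch '[[0,0,-0.06,0,0,0],[0,0,-0.14,0,0,0],[0,0,-0.24,0,0,0],[0,0,-0.24,0,0,0]]' && python3 - <<'E'
from h import *
print(rel((.5013,.1912,.17),np.pi+.17)[0])
E
```

```text
time_s: 5.85
tcp_pos: [0.4572, -0.137, 0.1748]
eef_rot: [3.138, 0.007, 2.524]
wrist_force: [-0.0, -0.4, -0.6]
grip_width: 0.0095
grip_force: 30.0
[0.3081, 0.5862, 0.0094, 0.0, 0.0012, -0.1253]
```

```bash
python3 -m inch '[[0.306,0.588,0.01,0,0,-0.125],[0.306,0.588,0.01,0,0,-0.125],[0.306,0.588,0.01,0,0,-0.125],[0.306,0.588,0.01,0,0,-0.125],[0.306,0.588,0.01,0,0,-0.125],[0.306,0.588,0.01,0,0,-0.125],[0.306,0.588,0.01,0,0,-0.125],[0.306,0.588,0.01,0,0,-0.125],[0.306,0.588,0.01,0,0,-0.125],[0.306,0.588,0.01,0,0,-0.125]]' && python3 - <<'E'
from h import *
m=env.camera_model('wrist');im=env.get_image('wrist');np.savez('w3',**m)
p,r=pose();print(p,r.as_euler('xyz'),env.state()['joint_pos'])
bgr=im[...,::-1].copy();cv2.imwrite('pics/w3.png',bgr)
T=lambda kz,kx=0,ky=0:p+r.apply([kx,ky,.0415-kz])
for kz,kx in [(0,0),(0,.006),(0,-.006),(.042,0),(.074,.015),(.074,-.015)]: print(kz,kx,proj('wrist',T(kz,kx),m).round(1))
print('lock',proj('wrist',(.5013,.1912,.09),m),proj('wrist',(.5013,.1912,.09)+np.array([.007*np.cos(.17),.007*np.sin(.17),0]),m))
cv2.imwrite('pics/w3c.png',cv2.resize(bgr[130:330,200:440],None,fx=3,fy=3,interpolation=2))
E
```

```text
time_s: 7.1
tcp_pos: [0.5005, 0.1915, 0.1667]
eef_rot: [-3.141, 0.0, -2.975]
wrist_force: [-0.4, 0.6, -0.9]
grip_width: 0.0097
grip_force: 30.0
[0.5004911  0.19187088 0.16669879] [-3.14153521e+00  2.09243420e-04 -2.97437470e+00] [-0.52170776  0.30087214  0.09389649  1.9308193  -0.03502723  0.91125866
  1.32747142]
0 0 [320.8 269.4]
0 0.006 [320.8 259.8]
0 -0.006 [320.7 278.8]
0.042 0 [321.4 300.4]
0.074 0.015 [322.2 301.1]
0.074 -0.015 [322.1 367.8]
lock [319.20549913 252.02251997] [319.23910546 261.66066403]
```

View pics/w3c.png

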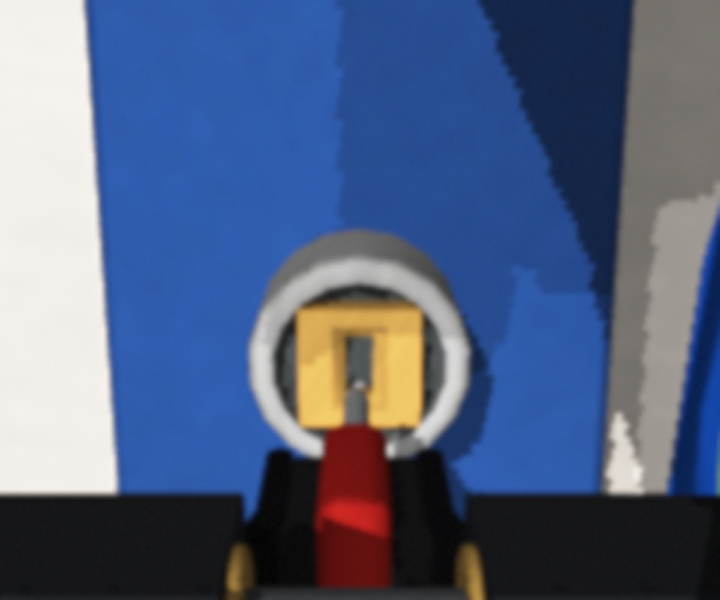

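The tip sits at about crop (357,385), just above the keyway at (359,366), with yaw aligned. A correction of about 0.7 mm is needed.

```bash
python3 -m inch '[[-0.0014,0.0014,0.03,0,0,0],[-0.0014,0.0014,0.06,0,0,0],[-0.0014,0.0014,0.074,0,0,0],[-0.0014,0.0014,0.08,0,0,0],[-0.0014,0.0014,0.08,0,0,0],[-0.0014,0.0014,0.08,0,0,0]]'
```

```text
time_s: 7.9
tcp_pos: [0.5012, 0.1935, 0.1266]
eef_rot: [-3.141, 0.0, -2.973]
wrist_force: [2.1, -0.7, -1.6]
grip_width: 0.0096
grip_force: 30.0
```

```bash
python3 -m inch '[[0,0,0.008,0,0,0],[0,0,0.014,0,0,0],[0,0,0.018,0,0,0],[0,0,0.018,0,0,0]]'
```

```text
time_s: 8.4
tcp_pos: [0.5013, 0.1936, 0.1175]
eef_rot: [-3.142, 0.001, -2.973]
wrist_force: [2.2, -0.9, 0.2]
grip_width: 0.0097
grip_force: 30.0
```

```bash
python3 -m inch '[[0,0,0.004,0,0,0],[0,0,0.008,0,0,0],[0,0,0.008,0,0,0]]'; python3 -m inch '[[0.001,0,0.004,0,0,0],[-0.001,0,0.008,0,0,0],[0,0,0.01,0,0,0],[0,0,0.01,0,0,0]]'
```

```text
time_s: 8.78
tcp_pos: [0.5015, 0.1936, 0.1138]
eef_rot: [3.142, 0.001, -2.973]
wrist_force: [3.1, -2.2, 3.7]
grip_width: 0.0096
grip_force: 30.0
time_s: 9.28
tcp_pos: [0.5022, 0.1937, 0.1096]
eef_rot: [3.141, 0.003, -2.973]
wrist_force: [2.2, -2.8, 8.1]
grip_width: 0.0097
grip_force: 30.0
```

```bash
python3 -m inch '[[0.002,0,0.004,0,0,0],[-0.002,0,0.008,0,0,0],[0.002,0,0.012,0,0,0],[-0.001,0,0.014,0,0,0],[-0.001,0,0.014,0,0,0]]'
```

```text
time_s: 9.9
tcp_pos: [0.5023, 0.1938, 0.1025]
eef_rot: [3.141, 0.002, -2.973]
wrist_force: [1.8, -2.8, 8.1]
grip_width: 0.0099
grip_force: 30.0
```

```bash
python3 -m inch '[[0.002,0,0.004,0,0,0],[-0.002,0,0.006,0,0,0],[0,0,0.006,0,0,0]]'; python3 -m inch '[[0,0,0.004,0,0,0],[0.001,0,0.008,0,0,0],[0,0,0.008,0,0,0]]'
```

```text
time_s: 10.28
tcp_pos: [0.5025, 0.1939, 0.1006]
eef_rot: [3.141, 0.002, -2.973]
wrist_force: [0.1, -3.5, 15.1]
grip_width: 0.0098
grip_force: 30.0
time_s: 10.65
tcp_pos: [0.5033, 0.1941, 0.0998]
eef_rot: [3.14, 0.004, -2.973]
wrist_force: [-6.7, -6.3, 36.9]
grip_width: 0.0103
grip_force: 30.0
```

```bash
python3 - <<'E'
from h import *
m=env.camera_model('wrist');im=env.get_image('wrist')[...,::-1].copy();s=env.get_image('side')[...,::-1].copy()
p,r=pose();print(p,env.state()['wrist_force'])
for kz in (.042,.074): print(kz,[proj('wrist',p+r.apply([k,0,.0415-kz]),m).round(1) for k in (-.015,.015)])
cv2.imwrite('pics/in.png',np.hstack([cv2.resize(im[200:400,240:400],(400,500),interpolation=2),cv2.resize(s[140:240,220:300],(400,500),interpolation=2)]))
E
```

```text
[0.50333465 0.19414127 0.09980354] [-7.07693752 -5.40943682 35.72574028]
0.042 [array([320.7, 328. ]), array([320.8, 271.2])]
0.074 [array([321.3, 367.7]), array([321.4, 301. ])]
```

View pics/in.png

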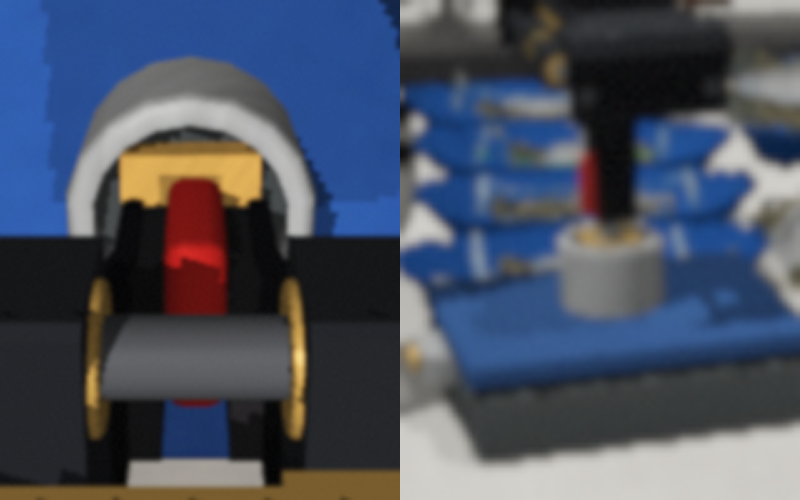

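Force rose sharply (37 N) at TCP z≈0.100, and the picture shows the head's lower edge just above the plug, unslipped, so the key is home. Ease the push and turn.

```bash
python3 -m inch '[[0.001,0,-0.004,0,0,0],[0.002,0,-0.008,0,0,0],[0.002,0,-0.008,0,0,0]]'; python3 -m inch '[[0,0,0,0,0,0.02],[0,0,0,0,0,0.04],[0,0,0,0,0,0.06],[0,0,0,0,0,0.08],[0,0,0,0,0,0.1],[0,0,0,0,0,0.1]]'; python3 -c "
from h import *;print(env.state()['moment'],env.state()['joint_pos'])"
```

```text
time_s: 11.12
tcp_pos: [0.5027, 0.194, 0.1004]
eef_rot: [3.141, 0.005, -2.973]
wrist_force: [3.2, -3.2, 10.9]
grip_width: 0.0098
grip_force: 30.0
time_s: 11.88
tcp_pos: [0.5029, 0.1928, 0.1004]
eef_rot: [3.139, 0.004, 2.681]
wrist_force: [2.6, -4.8, 13.1]
grip_width: 0.01
grip_force: 30.0
[-1.33191502 -0.80734904  0.07374918] [-0.63511869  0.39440932  0.23842257  1.99285743 -0.12880723  0.76403751
  0.78844763]
```

```bash
python3 -m inch '[[0,0,0,0,0,0.02],[0,0,0,0,0,0.04],[0,0,0,0,0,0.06],[0,0,0,0,0,0.08],[0,0,0,0,0,0.1],[0,0,0,0,0,0.12],[0,0,0,0,0,0.14],[0,0,0,0,0,0.14]]'; python3 -c "
from h import *;print(env.state()['moment'],env.state()['joint_pos'])"
```

```text
time_s: 12.88
tcp_pos: [0.5015, 0.1915, 0.1003]
eef_rot: [3.141, 0.002, 1.801]
wrist_force: [-0.4, -7.3, 18.3]
grip_width: 0.0098
grip_force: 30.0
[-2.00282331  0.21618102  0.14440678] [-0.80403063  0.41508365  0.45748099  2.00365382 -0.25410582  0.77727514
  0.03218468]
```

```bash
python3 -m inch '[[-0.001,0,0,0,0,0.01],[-0.002,0,0,0,0,0.02],[-0.002,0,0,0,0,0.02]]'; python3 -c "
from h import *;print(env.state()['moment'])"; python3 -m inch '[[0,0,0,0,0,0.007],[0,0,0,0,0,0.014],[0,0,0,0,0,0.014]]'; python3 -c "
from h import *;print(env.state()['moment'])"
```

```text
time_s: 13.25
tcp_pos: [0.5013, 0.1914, 0.1003]
eef_rot: [3.141, 0.0, 1.676]
wrist_force: [-1.6, -6.5, 18.2]
grip_width: 0.0097
grip_force: 30.0
[-1.64661243  0.48512877  0.05265086]
time_s: 13.62
tcp_pos: [0.5012, 0.1914, 0.1003]
eef_rot: [3.141, 0.0, 1.589]
wrist_force: [-2.2, -5.9, 19.6]
grip_width: 0.0094
grip_force: 30.0
[-1.62563281  0.54616183  0.19466931]
```

```bash
python3 -m inch '[[0,0,0,0,0,0.006],[0,0,0,0,0,0.012],[0,0,0,0,0,0.012],[0,0,0,0,0,0.012]]'; python3 - <<'E'
from h import *
print(env.state()['moment'])
im=env.get_image('wrist')[...,::-1].copy();s=env.get_image('side')[...,::-1].copy();t=env.get_image('top')[...,::-1].copy();print(env.state()['moment'])
cv2.imwrite('pics/turn.png',np.hstack([cv2.resize(im[200:400,240:400],(400,500),interpolation=2),np.vstack([cv2.resize(s[150:250,210:310],(400,250),interpolation=2),cv2.resize(t[260:360,140:240],(400,250),interpolation=2)])]))
E
```

```text
time_s: 14.12
tcp_pos: [0.5012, 0.1914, 0.1003]
eef_rot: [3.141, 0.001, 1.515]
wrist_force: [-1.7, -5.1, 18.9]
grip_width: 0.0099
grip_force: 30.0
[-1.59604765  0.49295631  0.38761353]
[-1.63792474  0.53752975  0.4713292 ]
```

View pics/turn.png

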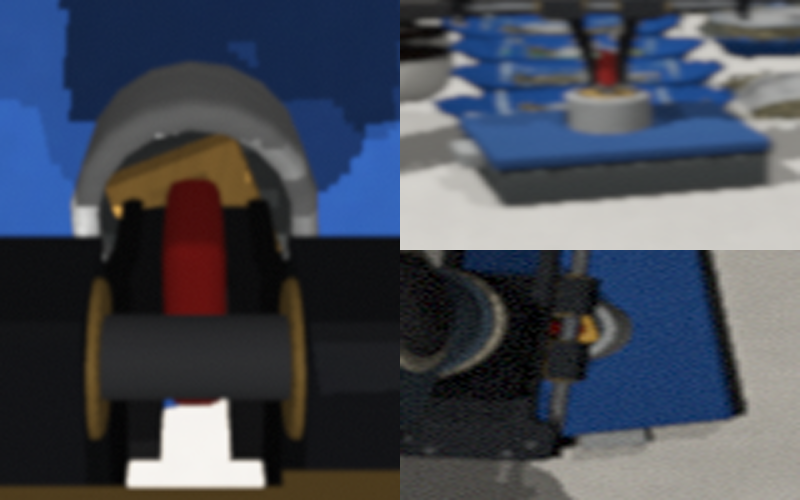

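The plug has turned with the key, lagging it by the play. The brass bolt has drawn in, and the moment jumped to about 0.4 N m, well above the spring's 0.1, so the plug is at its stop. I'll check it holds steady, then hand in.

```bash
python3 -m inch '[[0,0,0,0,0,0],[0,0,0,0,0,0],[0,0,0,0,0,0],[0,0,0,0,0,0]]'; python3 - <<'E'
from h import *
print(env.state()['moment'],env.state()['wrist_force'])
print(env.job_done())
E
```

```text
time_s: 14.78
tcp_pos: [0.5012, 0.1914, 0.1003]
eef_rot: [3.141, 0.001, 1.515]
wrist_force: [-2.5, -5.8, 19.3]
grip_width: 0.01
grip_force: 30.0
[-1.61215581  0.52691463  0.47663212] [-2.45633176 -5.81701115 19.2813299 ]
the job is handed in; nothing more can be done
None
```

I handed the job in at about 15 s: the key is fully down in the blue-lidded box's lock and turned clockwise to its stop, the bolt has drawn in, and the arm is still gripping it and holding it turned; I saw no contact with the bowls or timer, though I took no final picture of them.

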